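Set the curing timer, then hold the sprung hood just under its balance point

ROBOT

A 6-joint arm with a two-finger parallel gripper is mounted at the origin on the work surface. World frame = base frame: x ahead of the robot, y to its left, z up, the work surface at z = 0. Lengths are in m, angles in rad, forces in N, time in s.
With the tool pointing down it reaches from about 0.375 to 0.975 m from the base axis. Payload 3.8 kg.
Tool frame: the origin (TCP) lies at the very end of the fingers, on their centre line; the grasp point (between the pads) lies 19 mm behind it; z points along the fingers, y is the direction in which the jaws open and shut (so a half turn about z gives the same grasp; the last joint's range is limited). The gripper opens to 85 mm and grips with 20 to 120 N. Pads are 22 mm wide; open, the fingers measure 114 mm over their backs; the gripper's body (76 mm by 85 mm) begins 54 mm behind the grasp point. The pads swing forward as they close: fully open they stand 13 mm farther back than shut.
Start: joints at [-1.322, 0.264, 1.604, -0, 1.274, -0.037], TCP at [0.19, -0.648, 0.231] pointing down, gripper open.
Joint ranges: [-2.63, 2.63], [-0.94, 2.18], [0.31, 2.57], [-1.31, 4.45], [0, 2.66], [-2.55, 2.55]. Speed limits (rad/s): [2.57, 2.57, 3.14, 3.14, 3.14, 3.14].

INTERFACE

Orientations are given as a 3x3 rotation matrix whose columns are the frame's x, y, z axes.
In Python, from workcell import manip, command_gripper, ik, eyes, job, telemetry gives the robot as it stands. Calls block until the motion is done:
- manip.reach(position, orientation): joint-space move of the TCP to a pose.
- manip.line_to(position, speed=0.15, ori=None): straight line of the TCP; ori=None keeps the orientation; speed is the mean speed in m/s.
- manip.set_joints(angles): joint-space move.
- command_gripper(opening): opening from 0.0 (shut) to 1.0 (fully open); the grip force is fixed at half the most; returns when the fingers have stopped.
- manip.wait(seconds).
- ik(position, orientation): joint angles nearest the present ones, or None.
- eyes.read_camera(name): name is "scene" or "top" or "wrist"; returns the picture (480x640x3 uint8, red, green, blue); there is no depth.
- eyes.camera_params(name): a dict with "fx", "fy", "cx", "cy" (pixels), "rvec" (rotation vector, rad) and "tvec" (3), from world to camera coordinates, as OpenCV has them. Camera axes: x right, y down, z forward; pixel columns grow to the right and rows downward; lengths in m; the calibration is good to about 2 mm. A picture is of the moment at which its call begins: read the wrist's pose just before it. camera_params takes no time and is no camera call; for the wrist camera it gives the pose at the moment of the call.
A pose or a line that the arm cannot do raises manip.MotionError and nothing moves.
- job.hand_in(): hands the job in, once; it reports no verdict.
Readings, each from a call of its own:
- telemetry.current_time_s(): time.
- telemetry.current_joints(): joint angles.
- telemetry.current_joint_velocities(): joint speeds.
- telemetry.current_joint_efforts(): joint torques, N m.
- telemetry.current_eef_pos(): TCP position.
- telemetry.current_tool_rot(): TCP orientation.
- telemetry.current_wrist_force(): force on the tool from outside, world axes, zero at the start.
- telemetry.current_torque(): the same for the moment, N m.
- telemetry.current_finger_gap(): opening from 0.0 (shut) to 1.0 (fully open).
Only numpy, scipy, OpenCV 4.12 (cv2) and the standard library are available. Lean on these libraries where they do the work, as an engineer would, in place of code of your own. Each camera call takes 0.05 s, during which the arm holds its last target. There are 200 camera calls.

TASK

Get the curing cabinet ready for the next painted figures: turn the timer's collar to 4, then lift the amber hood by its handle to just past its balance point, so you know the spring takes over, without letting it swing right back to its stop. Ease it back to just below the balance point, about five to ten degrees under it, and finish there while still holding the hood still in the gripper; do not let go. Leave the paints, cups, tub and figure around it where they stand.

Things in the scene. Friction and masses are not known exactly. Their poses are not given: they have to be found in the camera images.
- cabinet: fixed grey curing cabinet, an open-topped box 220 mm deep (its x), 260 mm wide (its y), 100 mm high, closed by the amber hood. Origin: centre of its underside; x points from the front (robot side) to the hinge side, z up. It stands at a different place and yaw each time.
- hood (a joint): opening angle of the amber clear hood (rad): 0 shut, grows as the front rises, stop at 1.5. A tray-shaped lid 220 x 260 mm, 36 mm high, 0.8 kg, hinged along the cabinet's far top edge. Balance point 0.95 rad (54 degrees): below it the hood falls shut, above it the spring carries it on open. It pulls down at the handle with about 2.5 N at the start of the lift, 0.5 N just below balance.
- hood_handle (a point): middle of the round steel bar handle (12 mm thick, along the cabinet's y, 118 mm free between its posts), 40 mm above the hood's top. At hood angle q it is 180 cos q - 76 sin q mm in front of the hinge line (robot side) and 100 + 180 sin q + 76 cos q mm above the table: 176 shut, 291 at balance. The bar can turn in the pads, so a gripper pointing straight down can carry it all the way.
- hood_hinge (a point): middle of the hood's hinge line, 100 mm above the table, 110 mm along the cabinet's x from its centre; the line runs along the cabinet's y. Its axes are those of the hood: aligned with the cabinet's when shut.
- timer: fixed black lamp timer box, 130 x 130 mm, 50 mm high, with a collar standing on its top in a grey scale disc. Origin: centre of its underside, on the collar's axis; z up. Marks 0 to 6; mark n is a short line with n pips (yellow at 4, else white). Mark 0 lies 60 degrees from the box's x towards its y, each next one 20 degrees further clockwise seen from above (mark 3 on +x).
- collar (a joint): angle of the collar (rad), growing clockwise seen from above: 0 at mark 0, 0.349 (20 degrees) per mark, so mark 4 is 1.396. A click (sprung detent, up to about 0.15 N m) holds it at each mark; it starts near mark 0 to 3 and settles in the nearest click; released, it drops into the nearest one.
- collar_top (a point): centre of the top face of the knurled dark steel collar: a cylinder 38 mm across and 36 mm high on the timer box, top face 88 mm above the table. A white stripe from the middle of the top face to the rim and down the side points at the set mark.
- dropper_red: loose dropper bottle of amber paint with a red cap, 27 mm across, 79 mm tall. Origin: centre of its underside. To be left alone.
- dropper_white: loose dropper bottle of green paint with a white cap, 27 mm across, 79 mm tall. Origin: centre of its underside. To be left alone.
- brush_cup: loose paper cup, 82 mm across the rim and 100 mm tall, with brushes standing up to 180 mm. Origin: centre of its underside. To be left alone.
- paper_cup: loose empty white cup, 76 mm across, 100 mm tall. Origin: centre of its underside. To be left alone.
- shaker: loose clear shaker bottle with a black cap, 60 mm across, 150 mm tall. Origin: centre of its underside. To be left alone.
- dragon: loose painted dragon figure on a black disc 40 mm across, 55 mm tall, copper with red wings. Origin: centre of its underside. To be left alone.
- water_tub: loose clear open tub, 120 x 160 x 50 mm. Origin: centre of its underside. To be left alone.
Not all that is in view belongs to the job. Of the things like the timer, leave any that is green or red; of the rest the larger one is meant.

How it is judged:
On the way, in this order (a step that is already met when the one before it is completed fails the run):
1. the collar sits at mark 4, let go, the hood still shut (value of joint collar between 1.27628 and 1.51628 rad and value of joint hood below 0.1 rad and contact force between the fingers and collar below 0.1 N), for 0.2 s.
2. the hood, held in the gripper, is raised past its balance point (value of joint hood above 0.965 rad and contact force between the fingers and hood above 0.2 N), for 0.1 s.
At the end, for the whole second after the job is handed in: The collar is in the click of mark 4 (within 0.12 rad) and the hood is held still by the gripper's fingers at 0.72 to 0.92 rad (2 to 13 degrees below its balance point of 0.95 rad), having been above 0.965 rad before (value of joint collar between 1.27628 and 1.51628 rad and value of joint hood between 0.72 and 0.92 rad and velocity of joint hood between -0.05 and 0.05 rad/s and contact force between the fingers and hood above 0.2 N); the arm keeps its last pose, push and grip.
It fails at once if the hood swings back towards its stop (beyond 1.35 rad) (value of joint hood above 1.35 rad).
It fails at once if a bystander is pushed more than 20 mm or tipped (distance of any of dropper_red, dropper_white, brush_cup, paper_cup, shaker, dragon, water_tub from where it was at the start of the episode above 0.02 m or angle between any of dropper_red, dropper_white, brush_cup, paper_cup, shaker, dragon, water_tub's own z axis and vertical above 0.4 rad).
It also fails if it takes over 54 s, if anything falls off the work surface, if the arm or the gripper's body presses on something with over 40 N, if the wrist force passes 120 N, or if a joint passes its speed limit or range.

## Working session

There is one attempt and no reset: what is moved stays moved. The work goes in short steps, each a Python script; the robot and the scene stay as the last script left them, time stands still between calls to the robot, and variables do not carry over. Pictures are saved under pics/ and viewed, about 8 in all and at most 12, crops included, and the job is handed in when it is done.

```bash
mkdir -p pics; ls
python3 - <<'E'
from workcell import eyes,telemetry
import cv2,numpy as np
for n in("scene","top"):
    im=eyes.read_camera(n); cv2.imwrite(f"pics/{n}0.png",im[:,:,::-1])
    p=eyes.camera_params(n); print(n,p)
    R=cv2.Rodrigues(np.array(p["rvec"]))[0]; print("cam pos",-R.T@np.array(p["tvec"]).ravel())
print(telemetry.current_time_s(),telemetry.current_tool_rot())
E
```

```text
pics
scene {'fx': 608.6366406550504, 'fy': 608.6366406550504, 'cx': 313.99439190582336, 'cy': 246.52371496366567, 'rvec': array([ 1.25607466,  2.14105469, -1.06858591]), 'tvec': array([ 0.31732447, -0.13471059,  1.91718288])}
cam pos [1.54537227 0.52859324 1.06152987]
top {'fx': 518.3861069188632, 'fy': 518.3861069188632, 'cx': 320.4596400565786, 'cy': 241.21901486358632, 'rvec': array([ 2.19331371, -2.16196564,  0.09767412]), 'tvec': array([-0.09097761,  0.50945411,  1.40562657])}
cam pos [ 0.38592429 -0.08144387  1.44500374]
0.1 [[ 9.59437268e-01  2.81921746e-01 -5.07168600e-04]
 [ 2.81922190e-01 -9.59435152e-01  2.01662329e-03]
 [ 8.19345751e-05 -2.07780562e-03 -9.99997838e-01]]
```

View pics/scene0.png

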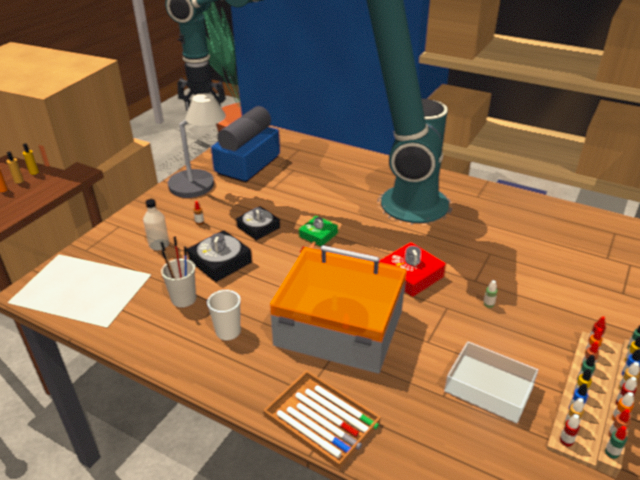

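View pics/top0.png

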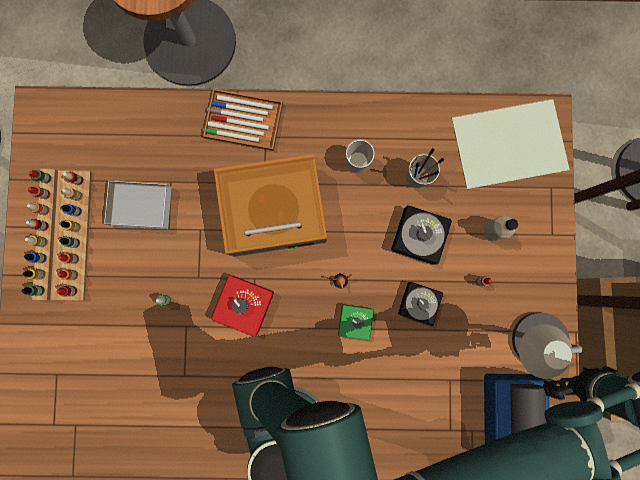

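The top view shows the larger black timer at about (422,235), the hood at about (270,205) with its handle at (273,229), the small black timer at (420,303), and the brush cup at (424,168). Next I'll measure them.

```bash
cat > h.py <<'E'
import cv2,numpy as np
from workcell import manip,command_gripper,ik,eyes,job,telemetry as T
def cam(n):
    p=eyes.camera_params(n); R=cv2.Rodrigues(np.array(p["rvec"]))[0]
    K=np.array([[p["fx"],0,p["cx"]],[0,p["fy"],p["cy"]],[0,0,1]]); return K,R,np.array(p["tvec"]).ravel()
def ray(c,uv,z):
    K,R,t=c; C=-R.T@t; uv=np.atleast_2d(uv).astype(float)
    d=(np.linalg.inv(K)@np.c_[uv,np.ones(len(uv))].T).T@R
    return C+d*((z-C[2])/d[:,2])[:,None]
def proj(c,P):
    K,R,t=c; q=(K@(R@np.atleast_2d(P).T+t[:,None])).T; return q[:,:2]/q[:,2:]
def down(yaw): # tool y (jaw direction) at yaw in world
    c,s=np.cos(yaw),np.sin(yaw); y=np.array([c,s,0]); z=np.array([0,0,-1.]); return np.c_[np.cross(y,z),y,z]
E
python3 - <<'E'
from h import *
im=cv2.imread("pics/top0.png"); c=cam("top")
hsv=cv2.cvtColor(im,cv2.COLOR_BGR2HSV)
# amber hood
def big(m,roi):
    x0,y0,x1,y1=roi; k=np.zeros_like(m); k[y0:y1,x0:x1]=m[y0:y1,x0:x1]
    cs=cv2.findContours(k,0,2)[0]; return max(cs,key=cv2.contourArea)
m=cv2.inRange(hsv,(10,200,100),(25,255,255))
m=cv2.morphologyEx(m,cv2.MORPH_CLOSE,np.ones((5,5)))
h=big(m,(200,140,340,270)); r=cv2.minAreaRect(h); b=cv2.boxPoints(r); print("hood",r); print(ray(c,b,.136))
m=cv2.inRange(hsv,(0,0,150),(180,70,255)); g=big(m,(235,210,310,245)); r=cv2.minAreaRect(g); print("handle",r,ray(c,r[0],.176)); print(ray(c,cv2.boxPoints(r),.176))
m=cv2.inRange(hsv,(0,0,0),(180,255,60)); m2=cv2.morphologyEx(m,cv2.MORPH_OPEN,np.ones((3,3)))
t=big(m2,(385,200,460,270)); r=cv2.minAreaRect(t); print("timer",r,ray(c,cv2.boxPoints(r),.05),ray(c,r[0],.05))
a=cv2.resize(im[195:275,380:465],None,fx=7,fy=7,interpolation=2)
cv2.imwrite("pics/t1.png",a)
e=cv2.resize(im[145:265,200:340],None,fx=4,fy=4,interpolation=2); cv2.imwrite("pics/h1.png",e)
E
```

```text
hood ((277.0, 230.5), (1.0, 10.0), 90.0)
[[0.52755324 0.03997505 0.136     ]
 [0.52792331 0.01459289 0.136     ]
 [0.52537051 0.0145399  0.136     ]
 [0.52500064 0.03991777 0.136     ]]
handle ((272.4170227050781, 227.9519805908203), (3.445523500442505, 55.727596282958984), 81.38435363769531) [[0.52831102 0.03535211 0.176     ]]
[[ 0.52119679  0.1036212   0.176     ]
 [ 0.54386593 -0.0315732   0.176     ]
 [ 0.53543335 -0.0329948   0.176     ]
 [ 0.51279165  0.10212447  0.176     ]]
timer ((421.0, 235.0), (49.33152770996094, 48.699073791503906), 18.434947967529297) [[ 0.48641745 -0.2712922   0.05      ]
 [ 0.61297158 -0.31286389  0.05      ]
 [ 0.57208018 -0.43988554  0.05      ]
 [ 0.4461487  -0.39741298  0.05      ]] [[ 0.52913057 -0.35535616  0.05      ]]
```

View pics/t1.png

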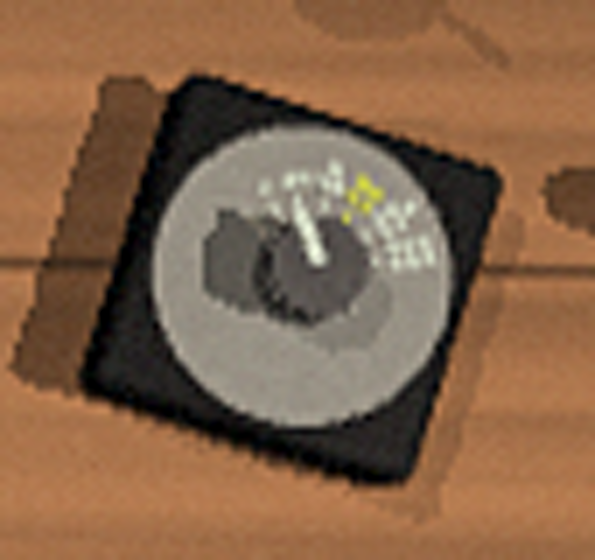

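The collar stripe points about 37° counter-clockwise of the timer's +x, so it is near mark 1. The yellow mark 4 sits at crop (362,193), which agrees with a box yaw of about -18°. Next I'll refine the collar centre, and the handle from two views.

Run:
```python
from h import *
im=cv2.imread("pics/top0.png"); c=cam("top"); sc=cv2.imread("pics/scene0.png"); cs=cam("scene")
hsv=cv2.cvtColor(im,cv2.COLOR_BGR2HSV)
def big(m,roi):
    x0,y0,x1,y1=roi; k=np.zeros_like(m); k[y0:y1,x0:x1]=m[y0:y1,x0:x1]
    return max(cv2.findContours(k,0,2)[0],key=cv2.contourArea)
m=cv2.inRange(hsv,(0,0,85),(180,90,255)); d=cv2.convexHull(big(m,(395,208,450,262))); e=cv2.fitEllipse(d); print("disc",e)
for z in(.05,.052): print(ray(c,e[0],z))
m=cv2.inRange(hsv,(8,170,60),(30,255,255)); m=cv2.morphologyEx(m,cv2.MORPH_OPEN,np.ones((3,3)))
h=cv2.convexHull(big(m,(205,145,335,265))); q=cv2.approxPolyDP(h,5,True)[:,0]; print("hood",cv2.minAreaRect(h),q); print(ray(c,q,.136))
# handle in scene view
hs=cv2.cvtColor(sc,cv2.COLOR_BGR2HSV); m=cv2.inRange(hs,(0,0,150),(180,70,255)); g=big(m,(315,240,385,275)); r=cv2.minAreaRect(g); print("handle scene",r,ray(cs,r[0],.176))
print("top-handle proj",proj(cs,[[.5283,.0354,.176]]))
# collar in top image predicted
print("collar px",proj(c,[.527,-.359,.088]))
a=cv2.resize(im[145:265,205:335],None,fx=3,fy=3,interpolation=2);b=cv2.resize(sc[235:375,260:420],None,fx=2.57,fy=2.57)
cv2.imwrite("pics/hh.png",np.hstack([a,b[:360]]))
print([ik(p,down(y)) is not None for p,y in[((.527,-.359,.057),a) for a in np.linspace(-3,3,7)]])
for y in np.linspace(-3,3,7):print(y,ik((.527,-.359,.057),down(y)))
```

```text
disc ((422.6727294921875, 233.90541076660156), (42.20697021484375, 43.39626693725586), 140.26089477539062)
[[ 0.53217362 -0.35989292  0.05      ]]
[[ 0.53196394 -0.35949371  0.052     ]]
hood ((269.43316650390625, 203.5504608154297), (86.25495147705078, 102.94989776611328), 81.54497528076172) [[313 154]
 [326 238]
 [226 253]
 [214 169]]
[[ 0.72569608 -0.06105545  0.136     ]
 [ 0.50914684 -0.09739349  0.136     ]
 [ 0.46738083  0.15493235  0.136     ]
 [ 0.68269646  0.19220385  0.136     ]]
handle scene ((349.47589111328125, 253.10708618164062), (58.243896484375, 4.878048419952393), 12.680383682250977) [[0.52598038 0.03262133 0.176     ]]
top-handle proj [[350.0826451  253.98782215]]
collar px [[425.21527944 234.39188492]]
[True, True, True, True, True, False, False]
-3.0 [-6.37065586e-01  3.50217758e-01  1.83601877e+00 -4.44089210e-16
  9.55356121e-01  2.36293441e+00]
-2.0 [-6.37065586e-01  3.50217758e-01  1.83601877e+00 -4.44089210e-16
  9.55356121e-01  1.36293441e+00]
-1.0 [-6.37065586e-01  3.50217758e-01  1.83601877e+00 -4.44089210e-16
  9.55356121e-01  3.62934414e-01]
0.0 [-6.37065586e-01  3.50217758e-01  1.83601877e+00 -4.44089210e-16
  9.55356121e-01 -6.37065586e-01]
1.0 [-6.37065586e-01  3.50217758e-01  1.83601877e+00 -4.44089210e-16
  9.55356121e-01 -1.63706559e+00]
2.0 None
3.0 None
```

View pics/hh.png

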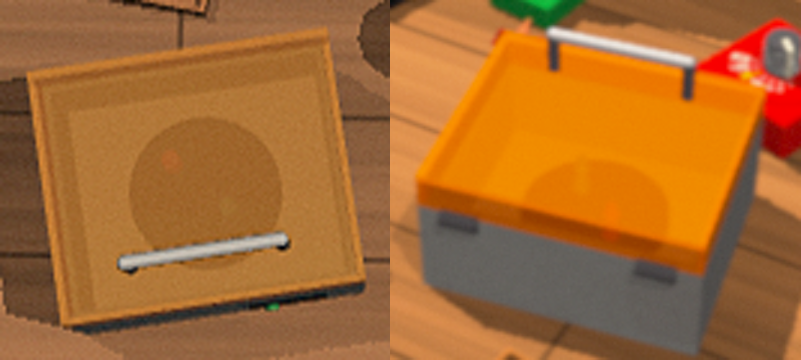

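The hood rectangle gives 220 x 256 mm, yaw 9.5°, and a handle at (0.527,0.036), which agrees with the handle masks in both views. I'll move to the timer and take a wrist check there.

Run:
```python
from h import *
manip.reach((.532,-.360,.17),down(-.6))
c=cam("wrist"); im=eyes.read_camera("wrist")[:,:,::-1].copy()
print(T.current_time_s(),T.current_eef_pos())
p=proj(c,[[.532,-.360,.088],[.532+.019,-.360,.088],[.532,-.341,.088],[.532,-.360,.052]]); print(p)
for q in p: cv2.circle(im,tuple(int(v) for v in q),3,(255,0,255),-1)
cv2.imwrite("pics/w1.png",im)
```

```text
1.8 [ 0.53147456 -0.36127333  0.17032105]
[[323.70807366 245.04562492]
 [348.60976786 228.69679947]
 [306.48328121 221.09050899]
 [323.82759158 230.52918747]]
```

View pics/w1.png

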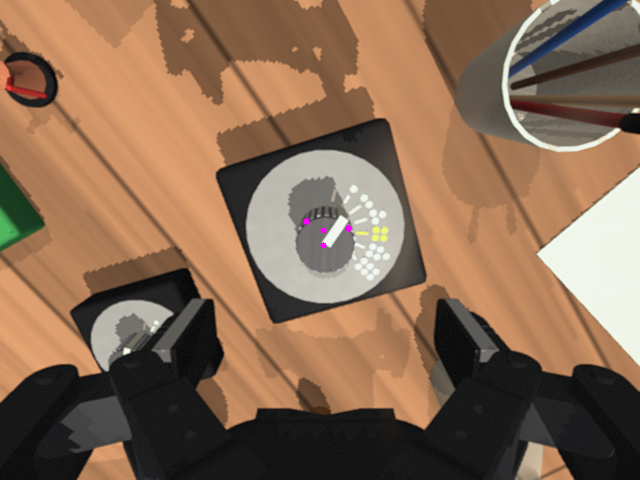

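The wrist view confirms it. The projected collar centre falls on the collar (325,246), the stripe lines up with mark 1 (one pip at (353,188)), and mark 4 is yellow at (380,234). I'll grasp and turn 60° clockwise.

Run:
```python
from h import *
P=(.532,-.360,.058)
manip.line_to(P,speed=.12); command_gripper(0.0)
print("gap",T.current_finger_gap(),T.current_wrist_force(),T.current_time_s())
for k in (1,2,3):
    manip.reach(P,down(-.6-k*1.065/3)); print(T.current_torque(),T.current_time_s())
command_gripper(0.8); print(T.current_finger_gap())
manip.line_to((.532,-.360,.17),speed=.15); manip.wait(.2)
im=eyes.read_camera("wrist")[:,:,::-1]; cv2.imwrite("pics/w2.png",im[60:380,120:560]); print(T.current_time_s(),T.current_wrist_force())
```

```text
gap 0.42404948172066426 [-1.46789037  0.87980759  4.97790569] 3.4
[0.19973848 0.25986722 0.02734974] 3.8333
[0.15342609 0.24546525 0.06890668] 4.2667
[-0.04595275  0.23842107  0.08293052] 4.7
0.8056392830476911
6.2583 [-0.1602049  -0.22047401  0.25145873]
```

View pics/w2.png

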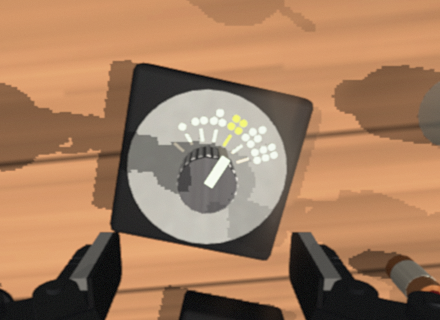

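The stripe runs parallel to the yellow mark-4 line (crop (208,186)→(226,158) against the line to (237,125)), so the collar is at 4. Now the hood handle.

```bash
cat >> h.py <<'E'
YAW=.166; U=np.array([np.cos(YAW),np.sin(YAW),0]); HX=np.array([.5275,.0355,0])+.18*U
def tcp(q): 
    return HX-(.18*np.cos(q)-.076*np.sin(q))*U+np.array([0,0,.1+.18*np.sin(q)+.076*np.cos(q)-.019])
E
python3 - <<'E'
from h import *
manip.line_to((.532,-.360,.27),speed=.25)
manip.reach(tcp(0)+[0,0,.1],down(YAW)); print(T.current_time_s())
c=cam("wrist"); im=eyes.read_camera("wrist")[:,:,::-1].copy()
V=np.array([-U[1],U[0],0]); H=tcp(0)+[0,0,.019]
for q in proj(c,[H,H+.06*V,H-.06*V]): cv2.circle(im,tuple(int(v) for v in q),3,(255,0,255),-1)
cv2.imwrite("pics/w3.png",im)
for q in(0,.5,1,1.05): assert ik(tcp(q),down(YAW)) is not None
E
```

```text
8.275
```

View pics/w3.png

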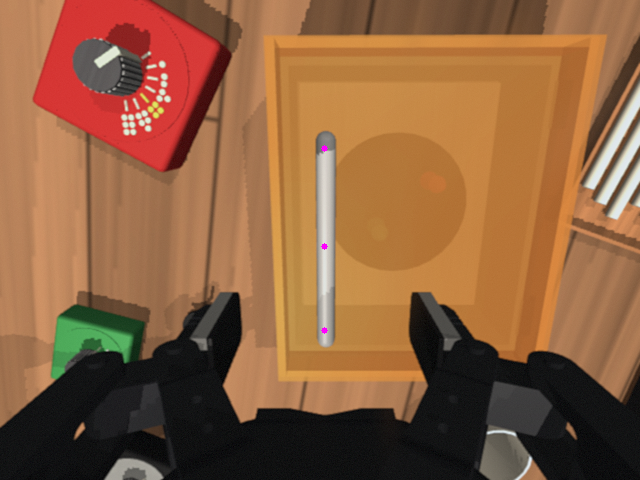

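The projected handle points lie on the bar (centre (324,246)) within about 1 mm. I'll grasp it and lift along the arc in stages.

Run:
```python
from h import *
manip.line_to(tcp(0),speed=.1); f0=T.current_wrist_force(); command_gripper(0.0)
print("gap",T.current_finger_gap(),f0,T.current_wrist_force(),T.current_eef_pos()-tcp(0),T.current_time_s())
for q in np.arange(.1,.71,.1):
    manip.line_to(tcp(q),speed=.06); print(round(q,2),T.current_wrist_force().round(1),(T.current_eef_pos()-tcp(q)).round(4),round(T.current_finger_gap(),3),T.current_time_s())
    if np.linalg.norm(T.current_wrist_force())>40: print("STOP");break
manip.wait(.2)
cv2.imwrite("pics/s2.png",eyes.read_camera("scene")[150:400,200:480,::-1])
```

```text
gap 0.1157529157610272 [-0.06884849 -0.48794568  0.17392826] [-0.60022155  1.16496258  2.30225582] [ 8.76219194e-05 -3.50312978e-06  3.07247585e-04] 10.0417
0.1 [-3.  -1.5 -2. ] [-0.0003 -0.0001  0.0002] 0.117 10.5167
0.2 [-4.8 -1.7  0. ] [-0.0001 -0.      0.0012] 0.118 10.9917
0.3 [-7.  -1.3  1.4] [-0.0005 -0.0001  0.0012] 0.117 11.4667
0.4 [-8.5 -2.3  4.9] [-0.0001  0.      0.0024] 0.116 11.9417
0.5 [-10.1  -1.6   6.2] [-0.0002 -0.      0.0028] 0.118 12.4167
0.6 [-8.4 -1.5  9.7] [0.0008 0.0001 0.0043] 0.113 12.8917
0.7 [-8.8 -1.7 10.4] [0.0009 0.0002 0.0047] 0.116 13.3667
```

View pics/s2.png

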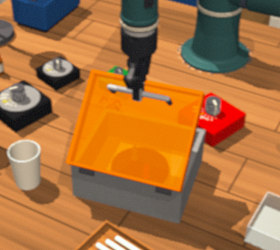

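The hood is rising in the grip (bar at crop (137,93)) with a modest outward load of about 13 N. I'll ease the arc outward by 4 mm, go past balance, then come back.

Run:
```python
from h import *
def qe():
    p=T.current_eef_pos()+np.array([0,0,.019]); d=HX-p; return np.arctan2(p[2]-.1,d[:2]@U[:2])-np.arctan2(.076,.18)
def go(q,s):
    H=tcp(q)+np.array([0,0,.019]); C=HX+np.array([0,0,.1]); r=(H-C)/np.linalg.norm(H-C)
    manip.line_to(tcp(q)+.004*r,speed=s)
    print(round(q,2),"est",qe().round(3),T.current_wrist_force().round(1),round(T.current_finger_gap(),3),T.current_time_s())
for q in (.75,.82,.89,.96,1.01,1.05): go(q,.05)
manip.wait(.4); print(qe())
c=cam("top"); cv2.imwrite("pics/s3.png",np.hstack([eyes.read_camera("scene")[100:400,200:480],eyes.read_camera("top")[100:400,180:480]])[:,:,::-1])
```

```text
0.75 est 0.756 [-0.6 -0.4 -1.2] 0.112 13.9833
0.82 est 0.827 [-3.  -0.8  4.6] 0.114 14.4083
0.89 est 0.89 [-4.8 -0.3  6.2] 0.114 14.8333
0.96 est 0.963 [-3.4 -0.4  4.7] 0.113 15.2583
1.01 est 1.017 [-2.3 -0.6  6. ] 0.114 15.6083
1.05 est 1.055 [-2.  -0.2  6.6] 0.112 15.9167
1.0538848692347402
```

View pics/s3.png

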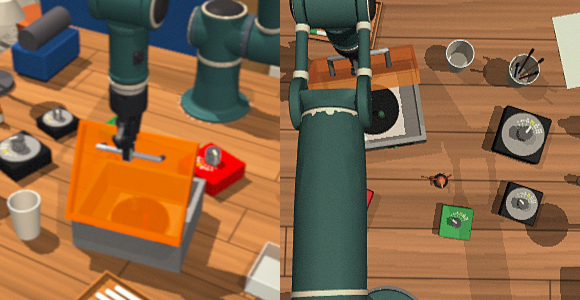

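The hood stands raised in the gripper, with the bar at scene (297,247)–(363,258). I'll check the angle by projecting the bar for several values of q, without moving.

Run:
```python
from h import *
c=cam("scene"); V=np.array([-U[1],U[0],0])
for q in(.9,.95,1.0,1.05,1.1):
    B=tcp(q)+[0,0,.019]; C=HX+np.array([0,0,.1]); a=-U*np.cos(q)+np.array([0,0,np.sin(q)]); n=U*np.sin(q)+np.array([0,0,np.cos(q)])
    F=C+.22*a+.036*n
    print(q,"bar",proj(c,[B-.064*V,B+.064*V]).round(1).tolist(),"front top corners",proj(c,[F-.13*V,F+.13*V]).round(1).tolist())
im=eyes.read_camera("scene")[:,:,::-1]; cv2.imwrite("pics/s4.png",cv2.resize(im[200:300,260:420],None,fx=5,fy=5,interpolation=2))
```

```text
0.9 bar [[304.6, 241.1], [362.7, 253.3]] front top corners [[285.6, 218.5], [400.8, 241.6]]
0.95 bar [[303.0, 242.8], [361.4, 255.1]] front top corners [[283.8, 219.0], [399.9, 242.3]]
1.0 bar [[301.3, 244.7], [360.1, 257.1]] front top corners [[282.0, 219.7], [398.9, 243.3]]
1.05 bar [[299.6, 246.8], [358.8, 259.4]] front top corners [[280.0, 220.7], [397.8, 244.5]]
1.1 bar [[297.9, 249.1], [357.4, 261.9]] front top corners [[278.1, 222.0], [396.7, 246.1]]
```

View pics/s4.png

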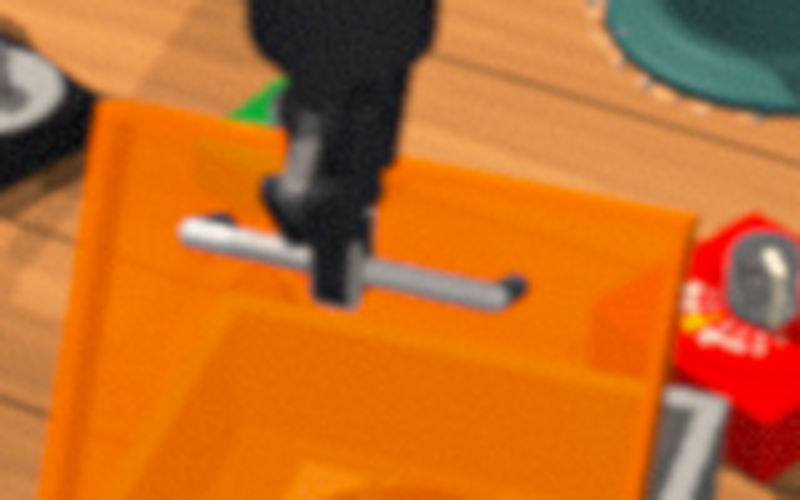

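The bar centre at about (329,252.5) and front-left corner at about (279.6,220) both match q ≈ 1.04, so the hood is past balance. I'll ease back to 0.82, check, and hand in.

Run:
```python
from h import *
C=HX+np.array([0,0,.1])
def go(q):
    r=tcp(q)+[0,0,.019]-C; r/=np.linalg.norm(r); manip.line_to(tcp(q)+.004*r,speed=.04)
    p=T.current_eef_pos()+np.array([0,0,.019]); d=C-p
    print(q,"est",(np.arctan2(-d[2],d[:2]@U[:2])-np.arctan2(.076,.18)).round(3),T.current_wrist_force().round(1),round(T.current_finger_gap(),3),T.current_time_s())
for q in(1.0,.95,.9,.86,.82): go(q)
manip.wait(.6)
im=eyes.read_camera("scene")[:,:,::-1]; cv2.imwrite("pics/s5.png",cv2.resize(im[190:290,240:420],None,fx=4,fy=4,interpolation=2))
V=np.array([-U[1],U[0],0]); c=cam("scene")
for q in(.72,.77,.82,.87,.92):
    B=tcp(q)+[0,0,.019]; print(q,((proj(c,[B-.071*V,B+.071*V])-[240,190])*4).round().tolist())
t=eyes.read_camera("top")[:,:,::-1]; t0=cv2.imread("pics/top0.png")
cv2.imwrite("pics/t5.png",np.hstack([t0[120:320,60:520],t[120:320,60:520]])[:, :]) if 0 else cv2.imwrite("pics/t5.png",np.vstack([t0[130:320,80:520],t[130:320,80:520]]))
```

```text
1.0 est 1.005 [-2.2 -0.9  5.7] 0.113 16.8667
0.95 est 0.958 [-1.9 -0.2  6.4] 0.112 17.2667
0.9 est 0.91 [-0.   0.1  5. ] 0.11 17.6667
0.86 est 0.864 [-2.1 -0.5  6.3] 0.11 18.0167
0.82 est 0.823 [-0.9  0.6  4.6] 0.116 18.3667
0.72 [[268.0, 186.0], [520.0, 238.0]]
0.77 [[262.0, 189.0], [516.0, 242.0]]
0.82 [[256.0, 193.0], [512.0, 247.0]]
0.87 [[250.0, 198.0], [507.0, 252.0]]
0.92 [[243.0, 204.0], [502.0, 259.0]]
```

View pics/s5.png

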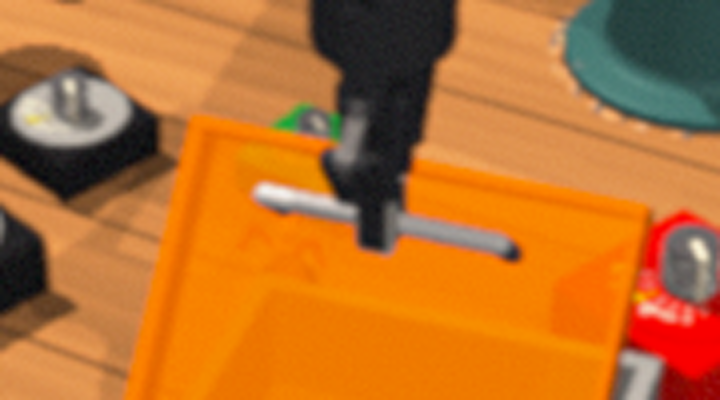

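View pics/t5.png

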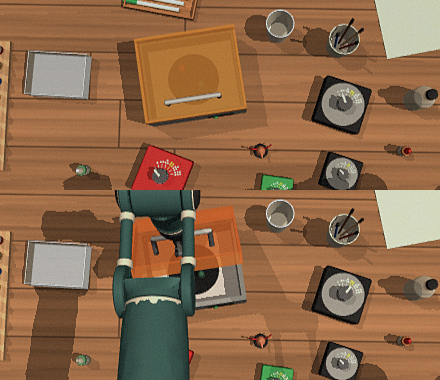

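The bar ends at (255,192) and (517,248) match q ≈ 0.82. The top view shows the bystanders where they started and the collar stripe at the yellow mark. Handing in.

```bash
python3 -c "
from h import *
print(T.current_joint_velocities().round(4),T.current_finger_gap(),T.current_time_s()); job.hand_in()"
```

```text
[-0.0004  0.0002 -0.003   0.0007  0.0008 -0.0002] 0.11191250096184642 19.0667
the job is handed in; nothing more can be done
```

The job is handed in at 19.1 s of the 54 s allowed; no verdict was reported. The collar is at mark 4, and the hood is held still in the gripper just below its balance point.

- **Timer:** I turned the collar 60° clockwise from mark 1 to mark 4 and let go with the hood still shut. The wrist picture afterwards showed the stripe on the yellow mark.
- **Hood lift:** I lifted it by the handle to about 1.05 rad, past the 0.95 rad balance point. The arm position gave 1.054 rad and the bar's place in the scene image about 1.04.
- **Hood at the end:** I eased it back to 0.82 rad, about 7° below balance. The arm position gave 0.823 rad and the bar's place in the image agreed. The last reading before handing in showed the gripper still closed on the bar and the arm still.
- **Bystanders:** Comparing the first and last top views by eye, I saw none moved or tipped. The dropper with the white cap was close to the arm but still visible in place.
- **One disagreement:** During the first part of the lift the handle pulled outward with up to about 14 N, so my arc was a few millimetres too tight. Widening it by 4 mm brought the force down to about 5–8 N.

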